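# Camshaft bearing caps from the cylinder head to the organiser tray, in engine order

## Robot

A 6-joint arm with a two-finger parallel gripper is mounted at the origin on the work surface. World frame = base frame: x ahead of the robot, y to its left, z up, the work surface at z = 0. Lengths are in mm, angles in rad, forces in N, time in s.
With the tool pointing down it reaches from about 325 to 875 mm from the base axis. Payload 4.4 kg.
Tool frame: the origin (TCP) lies on the centre line of the jaws, within the pads' length; the fingertips stand ahead of it and the grasp point (between the pads) lies 6 mm ahead of it (ctrl.tcp_to_tips is the z of the fingertips in the tool frame, in mm); z points along the fingers, y is the direction in which the jaws open and shut (so a half turn about z gives the same grasp; the last joint's range is limited). The gripper opens to 85 mm and grips with 20 to 120 N. Pads are 22 mm wide; open, the fingers measure 114 mm over their backs; the gripper's body (76 mm by 85 mm) begins 54 mm behind the grasp point. The pads swing forward as they close: fully open they stand 13 mm farther back than shut.
Start: joints at [-1.361, 0.207, 1.542, -0, 1.393, -0.15], TCP at [202.976, -537.985, 256.282] pointing down, gripper open.
Joint ranges: [-2.73, 2.73], [-0.86, 2.22], [0.23, 2.46], [-1.11, 4.25], [0.08, 2.63], [-2.82, 2.82]. Speed limits (rad/s): [2.79, 2.79, 3.14, 3.14, 3.14, 3.14].

## Interface

Orientations are given as a 3x3 rotation matrix whose columns are the frame's x, y, z axes.
In Python, from plant import ctrl, sensors, optics gives the robot as it stands. Calls block until the motion is done:
- ctrl.move_ptp(position, orientation): joint-space move of the TCP to a pose.
- ctrl.move_l(position, rot=None, vel=150, threshold=None): straight line of the TCP; rot=None keeps the orientation; vel is the mean speed in mm/s. With threshold (N) it stops when the force on the tool has changed by that much, and returns True; else False.
- ctrl.set_joints(angles): joint-space move.
- ctrl.gripper_to(opening, force=None): finger opening in mm; force is the grip in N (None keeps the last); returns when the fingers have stopped.
- ctrl.hold(seconds).
- ctrl.solve_ik(position, orientation): joint angles nearest the present ones, or None.
- sensors.read_state(): the state.
- optics.grab_frame(name): name is "side" or "top" or "wrist"; returns (picture, depth): 384x512x3 uint8, red, green, blue; 384x512 float32, mm along the optical axis (not along the pixel's ray), 0 where there is no reading.
- optics.camera_params(name): a dict with "mtx" (3x3 intrinsics, pixels), "R" (3x3) and "t" (3): a world point X has camera coordinates R X + t; the wrist camera has in their place "T_tool_cam" (4x4, takes a point from camera to tool coordinates, whose origin is the TCP and whose axes are the flange's). Camera axes: x right, y down, z forward; pixel columns grow to the right and rows downward; lengths in mm; the calibration is good to about 2 mm. A picture is of the moment at which its call begins: read the wrist's pose just before it. camera_params takes no time and is no camera call.
A pose or a line that the arm cannot do raises ctrl.MotionError and nothing moves.
- ctrl.finish_job(): hands the job in, once; it reports no verdict.
The state is a dict: "t": time; "q": joint angles; "qvel": joint speeds; "tau": joint torques, N m; "eef_pos": TCP position; "eef_rot": TCP orientation; "force": force on the tool from outside, world axes, zero at the start; "wrist_torque": the same for the moment, N m; "grip_width": finger opening in mm.
Only numpy, scipy, OpenCV 4.12 (cv2) and the standard library are available. Lean on these libraries where they do the work, as an engineer would, in place of code of your own. Each camera call takes 0.05 s, during which the arm holds its last target. There are 200 camera calls.

## Task

The camshaft is out and its four bearing caps sit unbolted on their saddles on the cylinder head. Lift them off and stand one in each compartment of the organiser tray, feet down, in the same order as on the engine: the cap from the timing-chain end goes next to the tray's red grip, the next one beside it, and so on. Set them down gently; do not drop them in.

Things in the scene. Friction and masses are not known exactly. Their poses are not given: they have to be found in the camera images.
- cap_yellow: loose aluminium bearing cap, yellow paint on top, 0.12 kg: an arch 64 mm long (its x), 26 mm thick (its y, flat sides: grip across these), 42 mm high. Origin: centre of its underside, z up. The middle 40 mm of its length is full height, the bolt foot at each end 22 mm high; 26 mm wide gap under the middle. Starts resting, feet down, on the saddle of its own colour.
- cap_blue: loose aluminium bearing cap, blue paint on top, 0.12 kg: an arch 64 mm long (its x), 26 mm thick (its y, flat sides: grip across these), 42 mm high. Origin: centre of its underside, z up. The middle 40 mm of its length is full height, the bolt foot at each end 22 mm high; 26 mm wide gap under the middle. Starts resting, feet down, on the saddle of its own colour.
- cap_green: loose aluminium bearing cap, green paint on top, 0.12 kg: an arch 64 mm long (its x), 26 mm thick (its y, flat sides: grip across these), 42 mm high. Origin: centre of its underside, z up. The middle 40 mm of its length is full height, the bolt foot at each end 22 mm high; 26 mm wide gap under the middle. Starts resting, feet down, on the saddle of its own colour.
- cap_purple: loose aluminium bearing cap, purple paint on top, 0.12 kg: an arch 64 mm long (its x), 26 mm thick (its y, flat sides: grip across these), 42 mm high. Origin: centre of its underside, z up. The middle 40 mm of its length is full height, the bolt foot at each end 22 mm high; 26 mm wide gap under the middle. Starts resting, feet down, on the saddle of its own colour.
- saddle_yellow: fixed saddle on the cylinder head, yellow paint on its end ledges: 84 (x) x 30 (y) x 24 mm, origin under its centre, top 112 mm above the table. Four in a row along their y, 88 mm apart, colours in changing order. +y, the robot's left, is always the engine's front: the end with the open dark timing-chain well. The head is 150 mm wide; deck 24 mm, edge rail 12 mm below the saddle tops.
- saddle_blue: fixed saddle on the cylinder head, blue paint on its end ledges: 84 (x) x 30 (y) x 24 mm, origin under its centre, top 112 mm above the table. Four in a row along their y, 88 mm apart, colours in changing order. +y, the robot's left, is always the engine's front: the end with the open dark timing-chain well. Valve tappets 6 mm high stand on the deck, 24 mm below the saddle tops.
- saddle_green: fixed saddle on the cylinder head, green paint on its end ledges: 84 (x) x 30 (y) x 24 mm, origin under its centre, top 112 mm above the table. Four in a row along their y, 88 mm apart, colours in changing order. +y, the robot's left, is always the engine's front: the end with the open dark timing-chain well. Two loose sockets stand on the deck 45 mm to the row's +x, tops at most 24 mm above the saddle tops.
- saddle_purple: fixed saddle on the cylinder head, purple paint on its end ledges: 84 (x) x 30 (y) x 24 mm, origin under its centre, top 112 mm above the table. Four in a row along their y, 88 mm apart, colours in changing order. +y, the robot's left, is always the engine's front: the end with the open dark timing-chain well. Each saddle is covered by its cap at the start.
- tray: fixed blue-grey organiser tray, 324 mm long (y), 90 mm wide (x), origin at the centre of its underside on the table. Floor 4 mm thick; four open compartments in a row, centres at y = -120, -40, 40, 120 mm, each 76 (y) x 82 mm (x) inside; dividers and end walls 4 mm thick, tops 14 mm above the table, long side walls 16 mm.
- front_grip: fixed red end grip, 76 x 24 x 16 mm, at one end of the tray, 175 mm from its centre: it marks the end for the front of the engine. A black one of the same shape is at the other end. Which end is red changes. Origin: centre of its underside.
There are look-alikes about, which are no part of the job. What is shaped like the cap_purple but orange or pink is not meant.

How it is judged (in metres and radians):
At the end, for the whole second after the job is handed in: One cap on the floor of each compartment (underside within 4 mm), feet down (0.10 rad), released and at rest; from the red grip on, the caps follow the order of their same-coloured saddles from the timing-chain end (z of cap_yellow in the frame of tray between 0 and 0.008 m and angle between each of cap_yellow, cap_blue, cap_green, cap_purple's own z axis and vertical below 0.1 rad and x of cap_yellow in the frame of tray between -0.032 and 0.032 m and y of cap_yellow in the frame of tray between -0.15 and 0.15 m and linear speed of each of cap_yellow, cap_blue, cap_green, cap_purple below 0.02 m/s and angular speed of each of cap_yellow, cap_blue, cap_green, cap_purple below 0.2 rad/s and z of cap_blue in the frame of tray between 0 and 0.008 m and x of cap_blue in the frame of tray between -0.032 and 0.032 m and y of cap_blue in the frame of tray between -0.15 and 0.15 m and z of cap_green in the frame of tray between 0 and 0.008 m and x of cap_green in the frame of tray between -0.032 and 0.032 m and y of cap_green in the frame of tray between -0.15 and 0.15 m and z of cap_purple in the frame of tray between 0 and 0.008 m and x of cap_purple in the frame of tray between -0.032 and 0.032 m and y of cap_purple in the frame of tray between -0.15 and 0.15 m and ((world y of saddle_yellow above 0.088 m and horizontal distance between cap_yellow and front_grip below 0.095 m) or (world y of saddle_yellow between 0 and 0.088 m and horizontal distance between cap_yellow and front_grip between 0.095 and 0.175 m) or (world y of saddle_yellow between -0.088 and 0 m and horizontal distance between cap_yellow and front_grip between 0.175 and 0.255 m) or (world y of saddle_yellow below -0.088 m and horizontal distance between cap_yellow and front_grip above 0.255 m)) and ((world y of saddle_blue above 0.088 m and horizontal distance between cap_blue and front_grip below 0.095 m) or (world y of saddle_blue between 0 and 0.088 m and horizontal distance between cap_blue and front_grip between 0.095 and 0.175 m) or (world y of saddle_blue between -0.088 and 0 m and horizontal distance between cap_blue and front_grip between 0.175 and 0.255 m) or (world y of saddle_blue below -0.088 m and horizontal distance between cap_blue and front_grip above 0.255 m)) and ((world y of saddle_green above 0.088 m and horizontal distance between cap_green and front_grip below 0.095 m) or (world y of saddle_green between 0 and 0.088 m and horizontal distance between cap_green and front_grip between 0.095 and 0.175 m) or (world y of saddle_green between -0.088 and 0 m and horizontal distance between cap_green and front_grip between 0.175 and 0.255 m) or (world y of saddle_green below -0.088 m and horizontal distance between cap_green and front_grip above 0.255 m)) and ((world y of saddle_purple above 0.088 m and horizontal distance between cap_purple and front_grip below 0.095 m) or (world y of saddle_purple between 0 and 0.088 m and horizontal distance between cap_purple and front_grip between 0.095 and 0.175 m) or (world y of saddle_purple between -0.088 and 0 m and horizontal distance between cap_purple and front_grip between 0.175 and 0.255 m) or (world y of saddle_purple below -0.088 m and horizontal distance between cap_purple and front_grip above 0.255 m))); the robot touches nothing.
It fails at once if a cap was dropped into the tray (over 0.7 m/s within 20 mm of the tray floor) ((z of cap_yellow in the frame of tray below 0.024 m and linear speed of cap_yellow above 0.7 m/s and horizontal distance between cap_yellow and tray below 0.17 m) or (z of cap_blue in the frame of tray below 0.024 m and linear speed of cap_blue above 0.7 m/s and horizontal distance between cap_blue and tray below 0.17 m) or (z of cap_green in the frame of tray below 0.024 m and linear speed of cap_green above 0.7 m/s and horizontal distance between cap_green and tray below 0.17 m) or (z of cap_purple in the frame of tray below 0.024 m and linear speed of cap_purple above 0.7 m/s and horizontal distance between cap_purple and tray below 0.17 m)).
It also fails if it takes over 90 s, if anything falls off the work surface, if the arm or the gripper's body presses on something with over 40 N, if the wrist force passes 120 N, or if a joint passes its speed limit or range.

## Working session

There is one attempt and no reset: what is moved stays moved. The work goes in short steps, each a Python script; the robot and the scene stay as the last script left them, time stands still between calls to the robot, and variables do not carry over. Pictures are saved under pics/ and viewed, about 12 in all and at most 16, crops included, and the job is handed in when it is done.

```bash
mkdir -p pics; ls
python3 - <<'E'
from plant import ctrl,sensors,optics
import cv2,numpy as np
for n in("top","side"):
    p,d=optics.grab_frame(n); cv2.imwrite(f"pics/{n}0.png",cv2.resize(p[:,:,::-1],(800,600),interpolation=cv2.INTER_CUBIC)); np.savez(f"{n}0.npz",p=p,d=d)
print(sensors.read_state()["t"],ctrl.tcp_to_tips,optics.camera_params("top"))
E
```

```text
pics
0.1 25.0 {'mtx': array([[424.07910475,   0.        , 260.19511295],
       [  0.        , 424.07910475, 191.49933591],
       [  0.        ,   0.        ,   1.        ]]), 'R': array([[-0.01045952, -0.99987088, -0.01219947],
       [-0.99026132,  0.01205126, -0.13869853],
       [ 0.13882764,  0.01062994, -0.99025951]]), 't': array([ 32.13507179, 511.36738773, 940.71662486])}
```

View pics/top0.png

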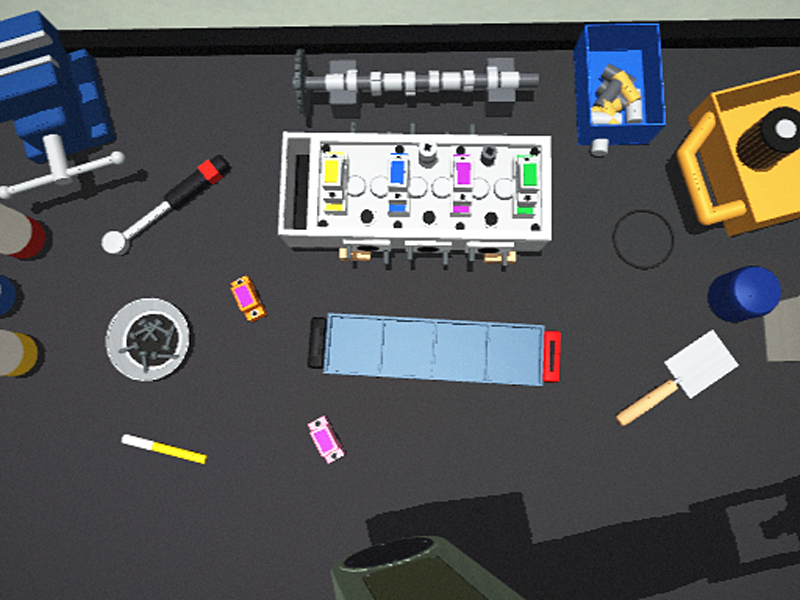

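View pics/side0.png

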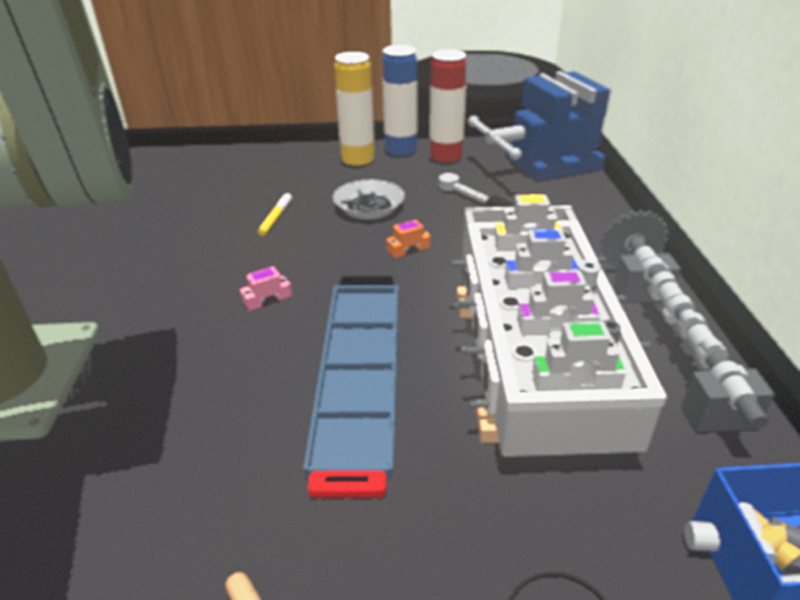

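The engine order from the chain well (left) is yellow, blue, purple, green. The red grip is at the right end of the tray (−y), so the order is mirrored. I'll measure the caps and tray next.

```bash
cat > h.py <<'E'
import numpy as np,cv2
from plant import ctrl,sensors,optics
def cam(name):
    c=optics.camera_params(name)
    if "R" in c: return c["mtx"],c["R"].T,-c["R"].T@c["t"]
    s=sensors.read_state(); T=c["T_tool_cam"]; R=np.array(s["eef_rot"])
    return c["mtx"],R@T[:3,:3],R@T[:3,3]+s["eef_pos"]
def on_plane(px,z,C):            # pixels -> world points at height z
    K,R,o=C
    d=np.c_[np.atleast_2d(px),np.ones(len(np.atleast_2d(px)))]@np.linalg.inv(K).T@R.T
    return o+d*((z-o[2])/d[:,2])[:,None]
def cloud(d,C):
    K,R,o=C; v,u=np.mgrid[:d.shape[0],:d.shape[1]]
    return (np.stack([(u-K[0,2])/K[0,0]*d,(v-K[1,2])/K[1,1]*d,d],-1))@R.T+o
HUE={"yellow":(25,35),"blue":(105,120),"green":(50,75),"purple":(140,160)}
def rect(m,z,C):
    n,l,s,c=cv2.connectedComponentsWithStats(m.astype(np.uint8)); i=1+s[1:,4].argmax()
    v,u=np.where(l==i); w=on_plane(np.c_[u,v],z,C)[:,:2]
    (x,y),(a,b),ang=cv2.minAreaRect(w.astype(np.float32))
    if a<b: a,b,ang=b,a,ang+90     # ang: direction of long side
    return np.round([x,y,a,b,(ang+90)%180-90],1),s[i,4]
E
python3 - <<'E'
from h import *
f=np.load("top0.npz");p,d=f["p"],f["d"];C=cam("top");W=cloud(d,C);hsv=cv2.cvtColor(p,cv2.COLOR_RGB2HSV)
H,S,V=[hsv[...,i].astype(int) for i in range(3)]
box=(W[...,0]>500)&(abs(W[...,1])<250)
for n,(a,b) in HUE.items():
    m=(H>=a)&(H<=b)&(S>120)&(V>100)&(W[...,2]>138)&(W[...,2]<170)&box
    print(n,rect(m,154,C) if m.any() else None, np.median(W[m],0).round(1), H[m].mean())
low=(W[...,2]<35)&(W[...,2]>-20)&(abs(W[...,1])<300)
m=(H>95)&(H<120)&(S>60)&(V>110)&low; print("tray",rect(m,14,C))
m=((H<8)|(H>172))&(S>150)&low; print("red",rect(m,16,C))
print(on_plane([[317*.64,343*.64],[552*.64,357*.64]],16,C))
s=sensors.read_state();print(np.round(s["eef_rot"],2))
E
```

```text
yellow (array([6.687e+02, 1.246e+02, 2.830e+01, 1.460e+01, 2.000e-01]), np.int32(111)) [668.5 125.2 155.1] 29.792792792792792
blue (array([ 6.663e+02,  3.620e+01,  3.020e+01,  1.670e+01, -6.000e-01]), np.int32(118)) [668.   36.2 155.1] 109.50847457627118
green (array([ 660.5, -139.9,   28.2,   16.5,   -2. ]), np.int32(117)) [ 659.3 -139.4  155.1] 66.68376068376068
purple (array([663.9, -51.1,  28. ,  16.7,  -0.8]), np.int32(117)) [664.7 -51.1 154.9] 147.35897435897436
tray (array([440.2, -12.4, 326.7,  90.8,  86. ]), np.int32(5350))
red (array([ 427.5, -186.9,   76.1,   24.4,   -4.4]), np.int32(295))
[[ 450.1190644   160.92764168   16.        ]
 [ 425.39802523 -188.06646761   16.        ]]
[[ 0.94  0.35 -0.  ]
 [ 0.35 -0.94  0.  ]
 [ 0.   -0.   -1.  ]]
```

```bash
cat >> h.py <<'E'
def down(yaw):                    # tool y along +-(cap y) for cap yaw in rad
    c,s=np.cos(yaw),np.sin(yaw)
    return np.array([[c,s,0],[s,-c,0],[0,0,-1]])
E
python3 - <<'E'
from h import *
R=down(np.radians(-1.8))
ctrl.move_ptp([600,-7,380],R)
C=cam("wrist");p,d=optics.grab_frame("wrist")
cv2.imwrite("pics/w1.png",cv2.resize(p[:,:,::-1],(800,600)));np.savez("w1.npz",p=p,d=d)
W=cloud(d,C);H,S,V=[cv2.cvtColor(p,cv2.COLOR_RGB2HSV)[...,i].astype(int) for i in range(3)]
for n,(a,b) in HUE.items():
    m=(H>=a)&(H<=b)&(S>110)&(V>90)&(W[...,2]>138)&(W[...,2]<170)
    if m.sum()>30: print(n,rect(m,154,C),np.median(W[m],0).round(1))
s=sensors.read_state();print(s["t"],s["q"],s["eef_pos"],s["force"])
E
```

```text
yellow (array([668. , 124. ,  28.1,  17.2,  -1.9]), np.int32(346)) [668.3 124.3 153.4]
blue (array([665.2,  36.6,  28.5,  15.8,  -3.8]), np.int32(341)) [665.4  36.5 153.5]
green (array([ 6.600e+02, -1.392e+02,  2.730e+01,  1.690e+01, -4.000e-01]), np.int32(334)) [ 660.5 -139.5  153.5]
purple (array([ 6.629e+02, -5.190e+01,  2.730e+01,  1.570e+01, -2.000e-01]), np.int32(320)) [663.6 -51.4 153.5]
2.55 [-1.57282760e-01  1.96534380e-01  1.30293187e+00 -2.67140493e-04
  1.64262400e+00  1.44631359e+00] [599.90080951  -7.94107407 379.68651857] [ 0.10711454 -0.10620058 -0.00645881]
```

View pics/w1.png

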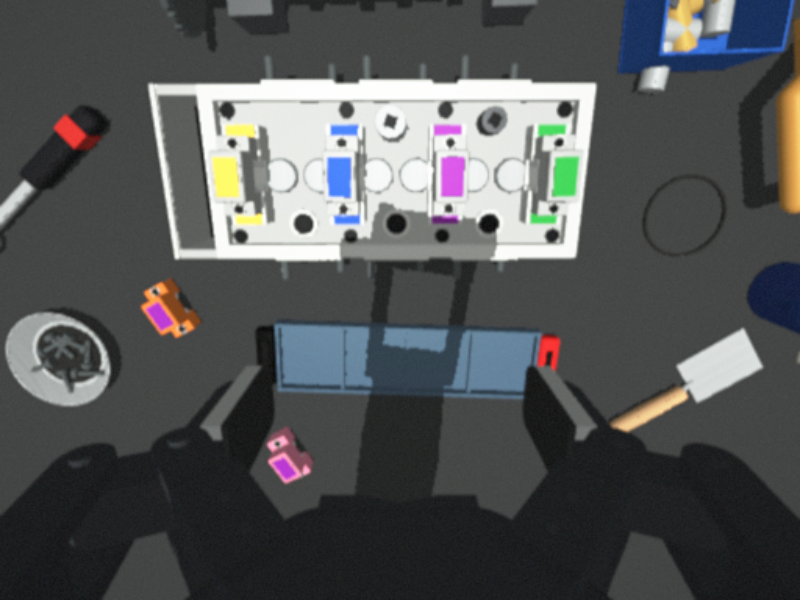

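```bash
cat >> h.py <<'E'
CAP={"yellow":(668.3,124.3),"blue":(665.6,36.4),"purple":(663.3,-51.5),"green":(660.3,-139.5)}
TRAY=np.array([440.2,-12.4]); UT=np.array([np.cos(np.radians(86)),np.sin(np.radians(86))])
G=37                              # TCP above cap underside in the grasp
def st(tag):
    s=sensors.read_state(); print(tag,"t%.1f"%s["t"],np.round(s["eef_pos"],1),"w%.1f"%s["grip_width"],np.round(s["force"],1))
def pick(n):
    x,y=CAP[n]; R=down(np.radians(-1.8))
    ctrl.gripper_to(60)
    ctrl.move_ptp([x,y,230],R)
    hit=ctrl.move_l([x,y,112+G],vel=120,threshold=12); st(f"{n} hit={hit}")
    if hit: raise SystemExit("contact")
    ctrl.gripper_to(15,40); st("gripped")
    ctrl.move_l([x,y,240],vel=150); st("lifted")
def place(yt):
    x,y=TRAY+yt*UT; R=down(np.radians(-4))
    ctrl.move_ptp([x,y,240],R); ctrl.hold(.2); st("over")
    ctrl.move_l([x,y,12+G],vel=150)
    hit=ctrl.move_l([x,y,1+G],vel=20,threshold=4); st(f"down hit={hit}")
    ctrl.gripper_to(42); ctrl.hold(.2)
    ctrl.move_l([x,y,150],vel=150); st("clear")
E
python3 - <<'E'
from h import *
pick("yellow")
p,d=optics.grab_frame("wrist");cv2.imwrite("pics/w2.png",p[:,:,::-1])
E
```

```text
yellow hit=False t4.6 [669.1 124.1 150.2] w59.9 [ 0.5 -0.1 -0.4]
gripped t5.0 [669.2 124.4 150.4] w25.6 [ 0.6 -0.2  3. ]
lifted t5.8 [667.4 124.3 238.5] w25.3 [-0.5 -0.3 -1.8]
```

View pics/w2.png

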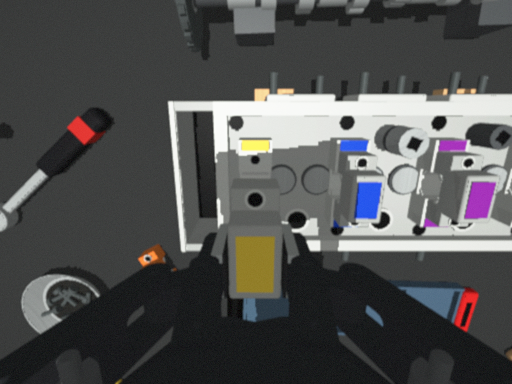

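The yellow cap is held squarely between the pads, with its saddle visible behind at (255,145). Now I'll place it and check.

Run:
```python
from h import *
place(-120)
p,d=optics.grab_frame("wrist");q,_=optics.grab_frame("side")
cv2.imwrite("pics/w3.png",np.hstack([p[:,:,::-1],q[:,:,::-1]])[:, 112:112+800])
```

```text
over t7.3 [ 432.6 -131.7  240.1] w25.2 [ 0.1 -0.3 -1.6]
down hit=True t9.2 [ 432.2 -132.4   42.2] w25.3 [-1.4 -0.7  3.9]
clear t10.6 [ 431.1 -131.7  149.2] w41.9 [-0.3  0.6  0.3]
```

View pics/w3.png

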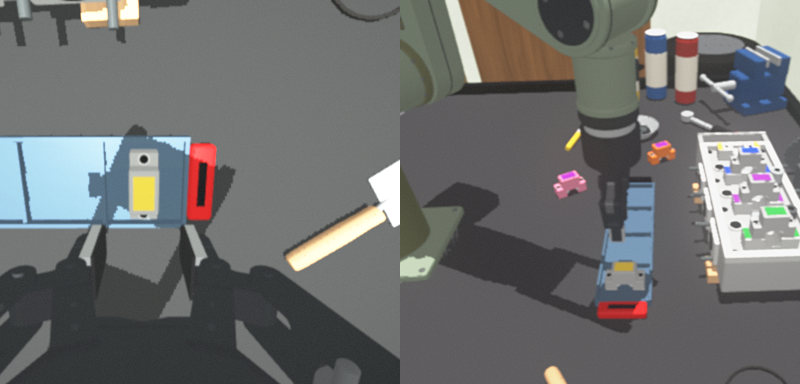

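The yellow cap stands upright, centred in the compartment beside the red grip (cap at (145,185)). I'll do the other three the same way.

Run:
```python
from h import *
for n,y in (("blue",-40),("purple",40),("green",120)):
    # rise first, then go over to the engine
    s=sensors.read_state(); e=s["eef_pos"]; ctrl.move_l([e[0],e[1],230],vel=250)
    pick(n)
    if not 23<sensors.read_state()["grip_width"]<29: raise SystemExit("no cap")
    place(y)
ctrl.set_joints([-1.361,0.207,1.542,0,1.393,-0.15]); st("home")
C=cam("top");p,d=optics.grab_frame("top");q,_=optics.grab_frame("side")
a=cv2.resize(p[190:260,190:370,::-1],(800,311),interpolation=cv2.INTER_CUBIC);b=cv2.resize(q[160:330,150:350,::-1],(340,289))
cv2.imwrite("pics/f.png",np.vstack([a,np.pad(b,((0,0),(0,460),(0,0)))]))
W=cloud(d,C);H,S,V=[cv2.cvtColor(p,cv2.COLOR_RGB2HSV)[...,i].astype(int) for i in range(3)]
for n,(lo,hi) in HUE.items():
    m=(H>=lo)&(H<=hi)&(S>140)&(V>90)&(W[...,2]>35)&(W[...,2]<60)&(abs(W[...,0]-440)<50)&(abs(W[...,1]+12)<165)
    r=rect(m,46,C)[0]; e=r[:2]-TRAY
    print(n,r,"tray x %.1f y %.1f"%(e@[UT[1],-UT[0]],e@UT),"top z %.1f"%np.median(W[m][:,2]))
```

```text
blue hit=False t13.4 [666.2  36.2 150. ] w59.7 [-0.1 -0.7 -0.4]
gripped t13.8 [666.4  36.4 150.3] w25.6 [-0.3  0.4  3. ]
lifted t14.5 [664.7  36.5 238.5] w25.0 [ 0.4  0.1 -1.2]
over t15.7 [438.6 -52.2 240.2] w25.3 [-0.5 -0.3 -1. ]
down hit=True t17.6 [437.9 -52.5  42.2] w25.6 [-0.8  0.7  4.9]
clear t18.9 [436.6 -52.1 149.2] w41.9 [-0.3 -0.4 -0.1]
purple hit=False t21.4 [663.9 -51.7 150. ] w59.9 [-0.3 -0.1  0.2]
gripped t21.9 [664.1 -51.7 150.3] w25.5 [ 0.2 -1.   3.7]
lifted t22.6 [662.4 -51.3 238.5] w25.3 [-1.   0.4 -1.2]
over t23.7 [444.3  27.  240.2] w25.3 [ 0.8 -0.2 -1.5]
down hit=True t25.6 [443.5  27.5  42.2] w25.7 [-1.   0.4  4.9]
clear t27.0 [442.2  27.6 149.2] w41.8 [ 0.3 -0.7 -0.6]
green hit=False t29.6 [ 660.9 -139.6  150. ] w60.1 [0.1 0.8 0.2]
gripped t30.1 [ 661.1 -139.8  150.4] w25.4 [-0.4  0.3  4. ]
lifted t30.8 [ 659.4 -139.2  238.4] w25.4 [-0.7 -0.2 -1.3]
over t32.2 [449.5 106.6 240.1] w25.5 [-0.7 -0.3 -2.3]
down hit=True t34.1 [449.1 107.4  42.2] w25.3 [-0.   1.3  4.1]
clear t35.5 [447.8 107.3 149.2] w41.9 [ 0.3 -0.4 -0.3]
home t38.0 [ 203.5 -537.4  255.6] w42.0 [ 1.  -0.3 -0.1]
yellow [ 432.3 -131.1   27.3   15.7   -2. ] tray x 0.4 y -119.0 top z 47.1
blue [437.7 -52.6  27.2  15.8  -1.2] tray x 0.3 y -40.3 top z 47.4
green [449.4 108.6  29.8  16.   -5.1] tray x 0.7 y 121.3 top z 47.5
purple [443.1  28.5  27.1  15.8  -0.7] tray x 0.0 y 41.0 top z 47.3
```

View pics/f.png

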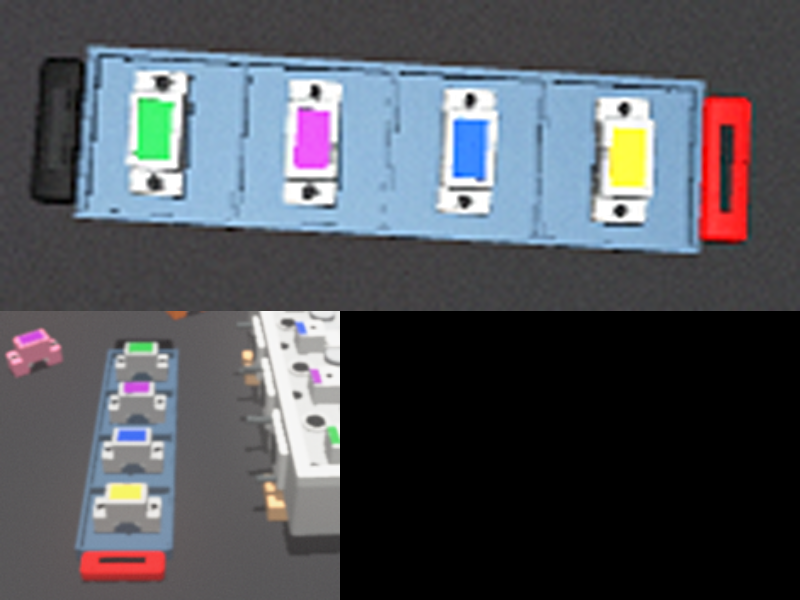

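All four caps stand upright, one per compartment. From the red grip they run yellow (628,157), blue (470,150), purple (313,138), green (155,130).

```bash
python3 -c "
from plant import ctrl
ctrl.finish_job()"
```

```text
the job is handed in; nothing more can be done
```

I lifted all four caps off their saddles, stood one in each compartment of the tray, and handed the job in. From the red grip the order is yellow, blue, purple, green, which matches the engine order from the timing-chain end.

- **Position:** the last top-camera check put every cap within about 1.5 mm of its compartment centre. The top faces measured 47–47.5 mm high against 46 mm nominal, which is within the calibration error.
- **Upright and gentle:** both the top and side pictures show the caps feet down. I lowered each one at 20 mm/s until it touched the floor at about 4–5 N before letting go.
- **Robot and time:** the arm was back at its start pose and clear of everything at about 38 s.

No check failed or disagreed.

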